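# Lock the lens-marking press for carrying

### The job

The little bench press is about to be carried to the next room, so lock it: push its long spring pad straight down until you feel it meet the rubber buffer inside (gently, no leaning on it), and while it is held down slide the bridge-shaped keeper along as far as it goes, so that the pad is trapped when you let go. Leave the forceps, the trial lens and the penlight beside the press where they lie.

Things in the scene. Friction and masses are not known exactly. Their poses are not given: they have to be found in the camera images.
- lens_press: Grey bench press that does not shift on the worktop, base plate 116 x 176 mm (x, y). Origin on the worktop under its middle, z up; its own y is the long direction, in which the pad lies and the keeper slides. Either side of the middle stands an aluminium guide cheek, 100 mm long in y, inner face 30 mm and outer face 38 mm from the middle, top 69 to 86 mm high.
- pad_top (a point): Middle of the upper face of the press pad, a flat bar 40 mm (x) by 110 mm (y), from y = -62 to +48 mm of the press, moving only straight up and down; free, its face is 85 mm above the worktop. Its spring pushes back with about 4 N at first, 6 to 10 N at the buffer. The rubber buffer is firm: there the force climbs by about 20 N per mm.
- press_pad (a joint): How far the press pad is pushed down (m): 0 free; it meets the buffer somewhere between 0.011 and 0.027, which differs from press to press and is not given; trapped by the keeper it stays between 0.005 and 0.023.
- keeper_start (a point): Point fixed on the press, at its x = 0, y = -12 mm, 102 mm above the worktop: the nominal centre of the keeper's cross bar when the keeper joint is 0. The keeper with its guide cheeks and the buffer is set as a whole up to 8 mm higher or lower than this, differently on each press and not given.
- keeper (a joint): How far the steel keeper has slid (m) along the press's +y: 0 to 0.028, fully home at its end stop. It is a bridge: a cross bar over the pad, 58 mm long (x), 10 mm wide (y), 14 mm high, on two runners 23 to 29 mm from the middle whose tops stand about 8 mm (and the bar's underside 29 mm) above the pad on its buffer. It slides with about 2 N and stays where it is left.
- crossbar (a point): Middle of the steel crossbar under the pad, 10 mm wide (y), at y = +16 mm of the press, sticking out 8 mm on either side; moves with the pad. Pad up, the keeper's runners butt against it at keeper = 0.008. Pad on the buffer, they pass over it with 2 mm to spare, and at home a 3 mm notch under each runner lets it rise and lock when the pad is let go.
- forceps_mid (a point): Middle of a pair of steel forceps lying flat, 14 x 115 x 9 mm: bystander.
- trial_lens_1_mid (a point): Middle of a trial lens with a handle lying flat, 39 x 54 x 6 mm: bystander.
- penlight_mid (a point): Middle of a black penlight lying flat, 17 x 114 x 19 mm: bystander.
Things that resemble listed ones, but are neither listed nor needed, are in the scene too. Of the things shaped like the lens_press, the grey one is meant.

How it is judged:
By the outcome, as a careful person would: the job done as asked, in the order asked, and still so for the second after the job is handed in, with the robot touching nothing.
It also fails if it takes over 64 s, if anything falls off the work surface, if the arm or the gripper's body presses on something with over 40 N, if the wrist force passes 120 N, or if a joint passes its speed limit or range.

### The arm

A 6-joint arm with a two-finger parallel gripper is mounted at the origin on a cart in front of the work surface, level with it; the furniture and walls round the work are solid. World frame = base frame: x ahead of the robot, y to its left, z up, the work surface at z = 0. Lengths are in m, angles in rad, forces in N, time in s.
With the tool pointing down it reaches from about 0.425 to 0.95 m from the base axis. Payload 3.5 kg.
Tool frame: the origin (TCP) lies at the very end of the fingers, on their centre line; the grasp point (between the pads) lies 19 mm behind it (ctrl.grip_point_offset is the distance from the TCP to the grasp point, in m); z points along the fingers, y is the line along which they close (so a half turn about z gives the same grasp; the last joint's range is limited). The gripper opens to 85 mm and grips with 20 to 120 N. Pads are 22 mm wide; open, the fingers measure 114 mm over their backs; the gripper's body (76 mm by 85 mm) begins 54 mm behind the grasp point. The pads swing forward as they close: fully open they stand 13 mm farther back than shut.
Start: joints at [1.142, 0.286, 1.577, -0, 1.279, -0.15], TCP at [0.186, 0.649, 0.231] pointing down, gripper open.
Joint ranges: [-2.77, 2.77], [-0.9, 2.22], [0.21, 2.48], [-1.53, 4.67], [0.24, 2.81], [-2.84, 2.84]. Speed limits (rad/s): [2.79, 2.79, 3.14, 3.14, 3.14, 3.14].

### API

Orientations are given as a unit quaternion [x, y, z, w].
In Python, from plant import telemetry, vision, ctrl gives the robot as it stands.
- The arm moves only by the tool arm_command, never from a script. Its argument "series" is one flat list of numbers, 7 for each row, row after row: the shift along the tool's x, y, z in cm, then the turn, a rotation vector about the tool's x, y, z in degrees, then the closure, from 0 (fully open) to 1 (shut). A call has 1 to 10 rows; each row is the pose to reach, as a shift and turn from the pose commanded when the call began, along the tool's axes at that moment; what a row does not reach only later rows make up. A row lasts 1/12 s, in which the tool goes at most 41.7 mm and 7.16 degrees, less where a joint would pass 70% of its speed; a pose out of reach is approached as far as the arm can. A call with a gripper value outside its range is refused whole. The fingers move at their own pace and stop on an object; "force" is the grip in N (left out, the last holds). Time passes only in rows, so rows that repeat a pose let the fingers close. It gives the time, the measured TCP pose, the force, the opening and the grip force at its end, in the units of the state.
- telemetry.get_state(): the state, without advancing time (a new reading comes with each control period).
- vision.read_camera(name): name is "scene" or "side" or "wrist"; returns a dict with "color" (420x560x3 uint8, blue, green, red), "K" (3x3 intrinsics, pixels), "rvec" (rotation vector, rad) and "tvec" (3), from world to camera coordinates, as OpenCV has them; the wrist camera has in their place "T_tool_cam" (4x4, takes a point from camera to tool coordinates, whose origin is the TCP and whose axes are the flange's). Camera axes: x right, y down, z forward; pixel columns grow to the right and rows downward; lengths in m; the calibration is good to about 2 mm. A picture is of the moment at which its call begins: read the wrist's pose just before it. There is no depth.
- ctrl.sign_off(): hands the job in; it is judged then, once.
The state is a dict: "time": time; "qpos": joint angles; "dq": joint speeds; "joint_efforts": joint torques, N m; "eef_pos": TCP position; "tcp_rot": TCP orientation; "contact_force": force on the tool from outside, world axes, zero at the start; "wrist_torque": the same for the moment, N m; "opening": opening from 0.0 (shut) to 1.0 (fully open); "finger_force": force on a finger pad.
Only numpy, scipy, OpenCV 4.12 (cv2) and the standard library are available. Lean on these libraries where they do the work, as an engineer would, in place of code of your own. Each camera call takes 0.05 s, during which the arm holds its last target. There are 200 camera calls.

## Working session

There is one attempt and no reset: what is moved stays moved. The work goes in short steps, Python scripts to look and compute and a tool call to move; the robot and the scene stay as the last step left them, time stands still between calls to the robot, and variables do not carry over. Pictures are saved under pics/ and viewed, at most 10 in all, crops included, and the job is handed in when it is done.

Besides the shell and the picture viewer there is one more tool, called as name(argument=value, ...) on one line, values as JSON. arm_command: Moves the arm, as the interface text tells. Its arguments: {"type":"object","properties":{"series":{"type":"array","items":{"type":"number"}},"force":{"type":"number"}},"required":["series"]}

```bash
mkdir -p pics
python3 - <<'E'
from plant import telemetry, vision, ctrl
import cv2,numpy as np,pickle
d={}
for n in ["scene","side"]:
    r=vision.read_camera(n); d[n]=r; cv2.imwrite(f"pics/{n}0.png",r["color"])
    R,_=cv2.Rodrigues(np.array(r["rvec"])); print(n,-R.T@np.array(r["tvec"]).ravel(),R[2])
s=telemetry.get_state(); print(s)
r=vision.read_camera("wrist"); d["wrist"]=r; print(r["T_tool_cam"])
cv2.imwrite("pics/wrist0.png",r["color"])
d["state"]=s
pickle.dump(d,open("d0.pkl","wb"))
E
```

```text
scene [ 0.08476223 -0.44344247  0.64172857] [ 0.54807956  0.57107015 -0.61113639]
side [0.30869458 0.69672098 0.63309726] [ 0.26588755 -0.72077515 -0.64014607]
{'time': 0.1, 'qpos': array([ 1.14200379e+00,  2.87123280e-01,  1.57804913e+00,  2.64777154e-05,
        1.27858748e+00, -1.50030103e-01]), 'dq': array([-0.00189624, -0.00150924, -0.00407828,  0.00067292, -0.00039728,
        0.00089901]), 'joint_efforts': array([-2.80450922e-04, -4.07299232e+01, -2.93700349e+01, -1.92220573e-04,
        3.45133791e-03, -1.06708038e-05]), 'eef_pos': array([0.18547081, 0.64839757, 0.23004465]), 'tcp_rot': array([ 1.38934068e-01,  9.90301040e-01, -1.03493405e-03, -3.21397631e-04]), 'contact_force': array([ 0.74752301, -0.47258717, -0.07209592]), 'wrist_torque': array([-0.04651716, -0.02742216, -0.01804341]), 'finger_force': 0.0, 'opening': 1.0018768793505168}
[[-3.01477327e-04 -9.53314214e-01 -3.01979997e-01  7.86300050e-02]
 [ 9.99999954e-01 -2.76157058e-04 -1.26541045e-04  3.85695041e-04]
 [ 3.72394691e-05 -3.01980021e-01  9.53314253e-01 -1.43359255e-01]
 [ 0.00000000e+00  0.00000000e+00  0.00000000e+00  1.00000000e+00]]
```

View pics/scene0.png

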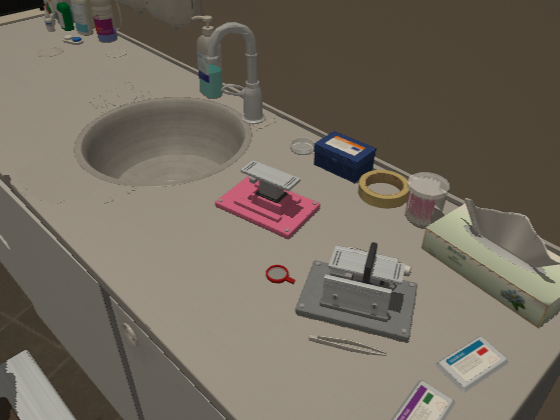

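View pics/side0.png

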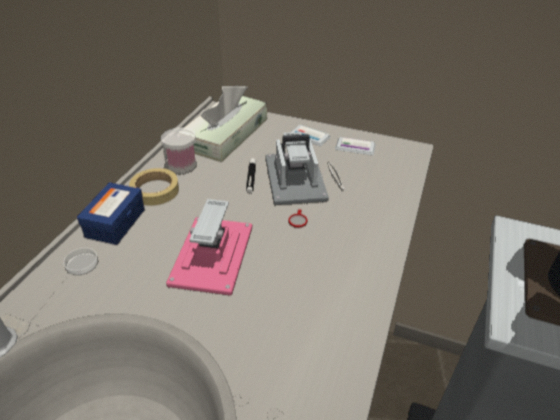

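Run:
```python
import cv2,numpy as np,pickle
d=pickle.load(open("d0.pkl","rb"))
a=cv2.resize(d["scene"]["color"][235:345,285:430],None,fx=4,fy=4,interpolation=cv2.INTER_CUBIC)
b=cv2.resize(d["side"]["color"][120:210,255:355],None,fx=4.0,fy=4.0,interpolation=cv2.INTER_CUBIC)
cv2.imwrite("pics/cA.png",a); cv2.imwrite("pics/cB.png",b)
```

```text
(no output)
```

View pics/cA.png

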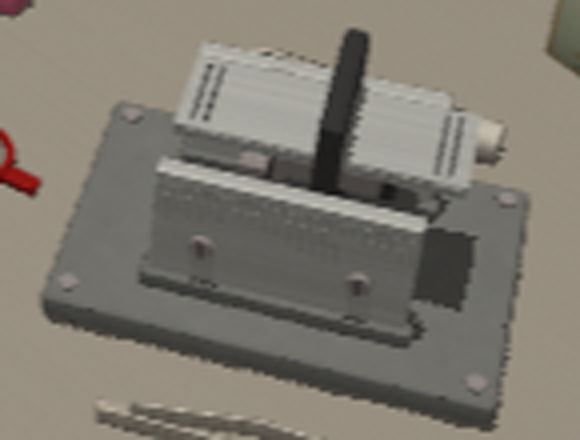

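View pics/cB.png

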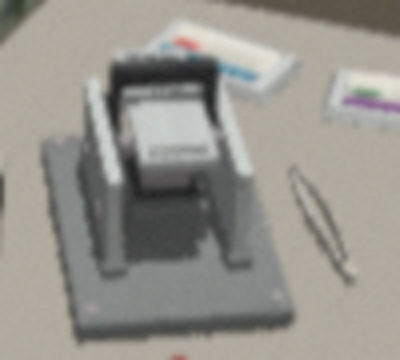

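```bash
cat > h.py <<'E'
import cv2,numpy as np
def ray(r,uv):
    R,_=cv2.Rodrigues(np.array(r["rvec"],float)); c=-R.T@np.array(r["tvec"],float).ravel()
    d=R.T@np.linalg.inv(r["K"])@np.array([uv[0],uv[1],1.0]); return c,d/np.linalg.norm(d)
def onz(r,uv,z):
    c,d=ray(r,uv); return c+d*(z-c[2])/d[2]
def tri(r1,p1,r2,p2):
    a,u=ray(r1,p1); b,v=ray(r2,p2)
    t=np.linalg.lstsq(np.c_[u,-v],b-a,rcond=None)[0]; P,Q=a+t[0]*u,b+t[1]*v
    return (P+Q)/2,np.linalg.norm(P-Q)
E
python3 - <<'E'
from h import *; import pickle
np.set_printoptions(precision=4,suppress=True)
d=pickle.load(open("d0.pkl","rb"));A,B=d["scene"],d["side"]
sa=lambda x,y:(x/4+285,y/4+235); sb=lambda x,y:(x/4+255,y/4+120)
for p,q in [((45,300),(290,308)),((118,103),(80,325)),((527,190),(45,138))]:
    print(tri(A,sa(*p),B,sb(*q)))
C=np.array([onz(A,sa(*p),.013)[:2] for p in [(45,300),(490,410),(527,190),(118,103)]])
print(C,C.mean(0)); 
for i in range(4):
    e=C[(i+1)%4]-C[i]; print(np.linalg.norm(e),np.degrees(np.arctan2(e[1],e[0])))
print("pad corners z85",[onz(A,sa(*p),.085) for p in [(205,45),(178,122),(468,188),(450,100)]])
print("bar top",[onz(A,sa(*p),.109) for p in [(357,35),(333,125)]])
print("tri bar/pad far... cheek top near end",tri(A,sa(160,165),B,sb(247,178)), tri(A,sa(205,45),B,sb(150,158)))
print("cheek near top ends",[onz(A,sa(*p),.078) for p in [(160,165),(422,228)]])
print("lens/forceps",onz(A,(270,274),.003),onz(B,(251,175),.01),onz(B,(335,176),.005))
E
```

```text
(array([ 0.483 , -0.0727,  0.0133]), np.float64(0.0006937182150186139))
(array([ 0.5813, -0.0183,  0.0145]), np.float64(0.0020838206018611097))
(array([ 0.6623, -0.1703,  0.0173]), np.float64(0.0027396105806746555))
[[ 0.4828 -0.0726]
 [ 0.5643 -0.223 ]
 [ 0.6681 -0.1683]
 [ 0.5838 -0.0171]] [ 0.5747 -0.1202]
0.17109578365527692 -61.5411969272604
0.11736960818303743 27.78180104365224
0.17313929006200535 119.15031636154342
0.11527361527160071 -151.22105108162665
pad corners z85 [array([ 0.5754, -0.0671,  0.085 ]), array([ 0.5355, -0.0885,  0.085 ]), array([ 0.5866, -0.1843,  0.085 ]), array([ 0.6198, -0.1523,  0.085 ])]
bar top [array([ 0.6003, -0.1194,  0.109 ]), array([ 0.5554, -0.1434,  0.109 ])]
tri bar/pad far... cheek top near end (array([ 0.5189, -0.0934,  0.0754]), np.float64(0.003865782435163187)) (array([ 0.566 , -0.0718,  0.0907]), np.float64(0.0067339883895154076))
cheek near top ends [array([ 0.5193, -0.0947,  0.078 ]), array([ 0.5644, -0.1813,  0.078 ])]
lens/forceps [0.5132 0.0199 0.003 ] [ 0.6656 -0.0898  0.01  ] [ 0.4914 -0.1628  0.005 ]
```

arm_command(series=[-2.4,-2.6,0,0,0,4.5,1,-4.9,-5.3,0,0,0,9,1,-7.3,-7.9,0,0,0,13.5,1,-9.8,-10.5,0,0,0,18,1,-12.2,-13.1,0,0,0,22.5,1,-14.7,-15.8,0,0,0,27,1,-17.1,-18.4,0,0,0,31.5,1,-19.6,-21,0,0,0,36,1,-22,-23.7,0,0,0,40.5,1,-24.5,-26.3,0,0,0,45,1], force=20)

```text
time: 0.98
eef_pos: [0.349, 0.327, 0.2311]
tcp_rot: [0.509, 0.861, -0.0, -0.0]
contact_force: [0.8, 0.4, -0.2]
opening: -0.0
finger_force: 0.0
```

arm_command(series=[-3.6,-0.1,0,0,0,0,1,-7.2,-0.3,0,0,0,0,1,-10.8,-0.4,0,0,0,0,1,-14.4,-0.6,0,0,0,0,1,-18,-0.7,0,0,0,0,1,-21.6,-0.9,0,0,0,0,1,-25.2,-1,0,0,0,0,1,-28.8,-1.1,0,0,0,0,1,-32.4,-1.3,0,0,0,0,1,-36,-1.4,0,0,0,0,1])

```text
time: 1.82
eef_pos: [0.5115, 0.0053, 0.2311]
tcp_rot: [0.508, 0.862, -0.0, -0.0]
contact_force: [1.6, 0.4, 1.1]
opening: -0.006
finger_force: 0.0
```

arm_command(series=[-3,-0.1,0,0,0,0,1,-6,-0.2,0,0,0,0,1,-9,-0.3,0,0,0,0,1,-12,-0.5,0,0,0,0,1,-15,-0.6,0,0,0,0,1,-17,-0.7,0,0,0,0,1,-17.9,-0.7,0,0,0,0,1,-17.9,-0.7,0,0,0,0,1,-17.9,-0.7,0,0,0,0,1])

```text
time: 2.57
eef_pos: [0.5916, -0.1523, 0.2308]
tcp_rot: [0.507, 0.862, 0.0, -0.001]
contact_force: [0.1, -0.2, -0.6]
opening: 0.006
finger_force: 0.0
```

Run:
```python
from plant import telemetry, vision
import cv2,pickle
s=telemetry.get_state(); print(s["time"],s["eef_pos"],s["tcp_rot"],s["contact_force"],s["opening"])
d={"state":s}
for n in ["wrist","scene","side"]:
    d[n]=vision.read_camera(n)
pickle.dump(d,open("d1.pkl","wb"))
import numpy as np
a=d["wrist"]["color"]; b=cv2.resize(d["scene"]["color"][200:340,280:440],None,fx=3,fy=3,interpolation=cv2.INTER_CUBIC)
cv2.imwrite("pics/w1.png",a); cv2.imwrite("pics/s1.png",b)
```

```text
2.5667 [ 0.59164905 -0.15231387  0.23079609] [ 5.07481984e-01  8.61661982e-01  1.44240627e-04 -8.02141708e-04] [ 0.09925248 -0.17735256 -0.58171695] 0.005979935144869526
```

View pics/w1.png

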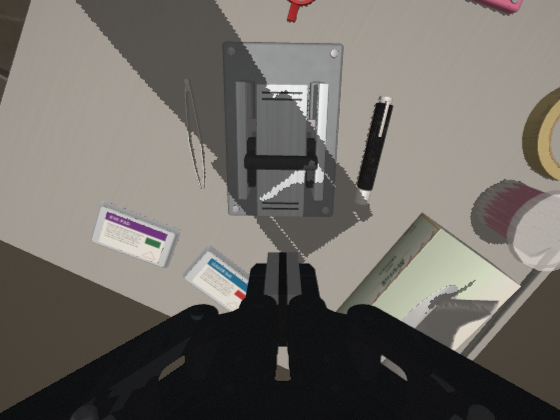

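```bash
cat >> h.py <<'E'
from scipy.spatial.transform import Rotation as Ro
def wray(d,uv,z):
    s=d["state"];w=d["wrist"];T=np.array(w["T_tool_cam"]);R=Ro.from_quat(s["tcp_rot"]).as_matrix()
    c=R@T[:3,3]+s["eef_pos"]; v=R@T[:3,:3]@np.linalg.inv(w["K"])@np.array([uv[0],uv[1],1.0])
    return c+v*(z-c[2])/v[2]
E
python3 - <<'E'
from h import *; import pickle
np.set_printoptions(precision=4,suppress=True)
d=pickle.load(open("d1.pkl","rb"));p0=d["state"]["eef_pos"];R=Ro.from_quat(d["state"]["tcp_rot"]).as_matrix()
f=lambda uv,z:R.T@(wray(d,uv,z)-p0)*100
for n,uv,z in [("p1",(224,43),.013),("p2",(342,44),.013),("p3",(228,215),.013),("p4",(334,216),.013),("bar top c",(281,158),.109),("barL",(245,160),.109),("barR",(317,160),.109),("padL",(257,190),.085),("padR",(306,190),.085),("padtopL",(257,84),.085),("padtopR",(307,84),.085),("padbot",(281,216),.085)]:
    print(n,f(uv,z),wray(d,uv,z))
E
```

```text
p1 [12.4782 -5.6507 21.8019] [ 0.4815 -0.0704  0.013 ]
p2 [12.3852  5.6336 21.7954] [ 0.5806 -0.0164  0.013 ]
p3 [-4.9522 -6.0973 21.7755] [ 0.5621 -0.225   0.013 ]
p4 [-5.0673  5.6485 21.7687] [ 0.6654 -0.169   0.013 ]
bar top c [ 3.121  -0.1715 12.1845] [ 0.5749 -0.1257  0.109 ]
barL [ 2.9652 -2.9586 12.1858] [ 0.5512 -0.1406  0.109 ]
barR [ 2.965   2.6143 12.1827] [ 0.6    -0.1136  0.109 ]
padL [-0.1011 -2.2674 14.5808] [ 0.5721 -0.164   0.085 ]
padR [-0.1007  1.9802 14.5784] [ 0.6093 -0.1434  0.085 ]
padtopL [ 8.5888 -2.0735 14.5939] [ 0.5317 -0.0871  0.085 ]
padtopR [ 8.5874  1.8827 14.5917] [ 0.5663 -0.0679  0.085 ]
padbot [-2.492  -0.1902 14.5759] [ 0.6019 -0.1749  0.085 ]
```

arm_command(series=[-0.1,0,2,0,0,0,1,-0.2,-0.1,5,0,0,0,1,-0.2,-0.1,8,0,0,0,1,-0.2,-0.1,11,0,0,0,1,-0.2,-0.1,12.5,0,0,0,1,-0.2,-0.1,13,0,0,0,1,-0.2,-0.1,13,0,0,0,1,-0.2,-0.1,13,0,0,0,1])

```text
time: 3.38
eef_pos: [0.5928, -0.1547, 0.1026]
tcp_rot: [0.507, 0.862, 0.0, 0.001]
contact_force: [-0.4, 0.3, 0.7]
opening: 0.0
finger_force: 0.0
```

Run:
```python
from plant import telemetry, vision
import cv2,pickle
s=telemetry.get_state(); print(s["time"],s["eef_pos"],s["contact_force"])
d={"state":s}
for n in ["wrist","scene","side"]: d[n]=vision.read_camera(n)
pickle.dump(d,open("d2.pkl","wb"))
import numpy as np
b=cv2.resize(d["scene"]["color"][225:335,290:430],(560,440),interpolation=cv2.INTER_CUBIC)
cv2.imwrite("pics/s2.png",b)
```

```text
3.3833 [ 0.59280171 -0.15472001  0.10258533] [-0.41375859  0.34325373  0.67856359]
```

View pics/s2.png

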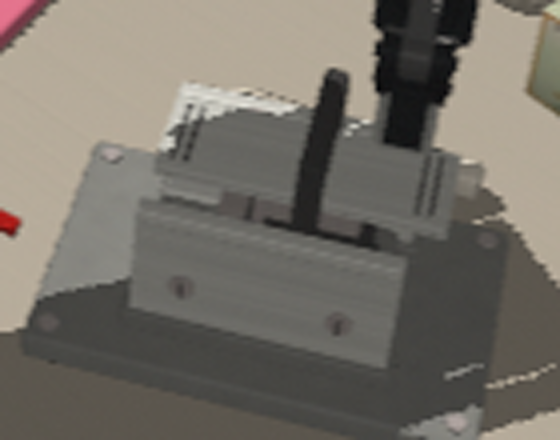

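arm_command(series=[0,0,0.7,0,0,0,1,0,0,1.4,0,0,0,1,0,0,1.8,0,0,0,1,0,0,2.1,0,0,0,1,0,0,2.1,0,0,0,1,0,0,2.1,0,0,0,1])

```text
time: 4.03
eef_pos: [0.5923, -0.1551, 0.0808]
tcp_rot: [0.507, 0.862, -0.0, -0.0]
contact_force: [-1.1, 1.2, 5.1]
opening: -0.005
finger_force: 2.4
```

arm_command(series=[0,0,0.2,0,0,0,1,0,0,0.4,0,0,0,1,0,0,0.5,0,0,0,1,0,0,0.5,0,0,0,1,0,0,0.5,0,0,0,1])

```text
time: 4.45
eef_pos: [0.5923, -0.1552, 0.0762]
tcp_rot: [0.507, 0.862, -0.0, 0.0]
contact_force: [-1.9, 1.2, 6.0]
opening: -0.002
finger_force: 2.9
```

arm_command(series=[0,0,0.1,0,0,0,1,0,0,0.15,0,0,0,1,0,0,0.15,0,0,0,1,0,0,0.15,0,0,0,1])

```text
time: 4.78
eef_pos: [0.5923, -0.1551, 0.0747]
tcp_rot: [0.507, 0.862, -0.0, 0.0]
contact_force: [-1.8, 0.8, 6.0]
opening: 0.003
finger_force: 3.0
```

arm_command(series=[0,0,0.1,0,0,0,1,0,0,0.1,0,0,0,1,0,0,0.1,0,0,0,1])

```text
time: 5.03
eef_pos: [0.5923, -0.1552, 0.0738]
tcp_rot: [0.507, 0.862, -0.0, 0.0]
contact_force: [-1.6, 1.4, 6.0]
opening: -0.005
finger_force: 3.1
```

arm_command(series=[0,0,0.05,0,0,0,1,0,0,0.1,0,0,0,1,0,0,0.1,0,0,0,1])

```text
time: 5.28
eef_pos: [0.5923, -0.1552, 0.0728]
tcp_rot: [0.507, 0.862, -0.0, 0.0]
contact_force: [-1.1, 0.2, 6.9]
opening: -0.004
finger_force: 3.2
```

arm_command(series=[0,0,0.05,0,0,0,1,0,0,0.1,0,0,0,1,0,0,0.1,0,0,0,1])

```text
time: 5.53
eef_pos: [0.5923, -0.1551, 0.0719]
tcp_rot: [0.507, 0.862, -0.0, 0.0]
contact_force: [-2.1, 0.8, 6.6]
opening: -0.002
finger_force: 3.3
```

arm_command(series=[0,0,0.05,0,0,0,1,0,0,0.1,0,0,0,1,0,0,0.1,0,0,0,1])

```text
time: 5.78
eef_pos: [0.5923, -0.1551, 0.0708]
tcp_rot: [0.507, 0.862, -0.0, -0.0]
contact_force: [-1.6, 1.4, 6.7]
opening: 0.003
finger_force: 3.4
```

arm_command(series=[0,0,0.04,0,0,0,1,0,0,0.07,0,0,0,1,0,0,0.07,0,0,0,1])

```text
time: 6.03
eef_pos: [0.5923, -0.1552, 0.0702]
tcp_rot: [0.507, 0.862, -0.0, -0.0]
contact_force: [-1.8, 1.2, 7.1]
opening: 0.001
finger_force: 3.5
```

arm_command(series=[0,0,0.04,0,0,0,1,0,0,0.05,0,0,0,1,0,0,0.05,0,0,0,1])

```text
time: 6.28
eef_pos: [0.5923, -0.1551, 0.0698]
tcp_rot: [0.507, 0.862, -0.0, -0.0]
contact_force: [-2.5, 0.6, 6.6]
opening: -0.001
finger_force: 3.5
```

arm_command(series=[0,0,0.04,0,0,0,1,0,0,0.07,0,0,0,1,0,0,0.07,0,0,0,1])

```text
time: 6.53
eef_pos: [0.5923, -0.1551, 0.0691]
tcp_rot: [0.507, 0.862, -0.0, 0.0]
contact_force: [-2.9, 0.4, 8.2]
opening: 0.003
finger_force: 3.6
```

arm_command(series=[0,0,0.04,0,0,0,1,0,0,0.05,0,0,0,1,0,0,0.05,0,0,0,1])

```text
time: 6.78
eef_pos: [0.5923, -0.1551, 0.0686]
tcp_rot: [0.507, 0.862, -0.0, -0.0]
contact_force: [-2.6, -0.1, 7.0]
opening: 0.001
finger_force: 3.6
```

arm_command(series=[0,0,0.04,0,0,0,1,0,0,0.07,0,0,0,1,0,0,0.07,0,0,0,1])

```text
time: 7.03
eef_pos: [0.5923, -0.1552, 0.068]
tcp_rot: [0.507, 0.862, -0.0, -0.0]
contact_force: [-1.7, 1.7, 8.2]
opening: 0.001
finger_force: 3.7
```

arm_command(series=[0,0,0.04,0,0,0,1,0,0,0.06,0,0,0,1,0,0,0.06,0,0,0,1])

```text
time: 7.28
eef_pos: [0.5923, -0.1551, 0.0674]
tcp_rot: [0.507, 0.862, -0.0, 0.0]
contact_force: [-2.6, 0.1, 7.4]
opening: -0.001
finger_force: 3.8
```

arm_command(series=[0,0,0.04,0,0,0,1,0,0,0.06,0,0,0,1,0,0,0.06,0,0,0,1])

```text
time: 7.53
eef_pos: [0.5923, -0.1552, 0.0668]
tcp_rot: [0.507, 0.862, -0.0, 0.0]
contact_force: [-2.8, 1.9, 7.1]
opening: -0.0
finger_force: 3.8
```

arm_command(series=[0,0,0.04,0,0,0,1,0,0,0.06,0,0,0,1,0,0,0.06,0,0,0,1])

```text
time: 7.78
eef_pos: [0.5923, -0.1552, 0.0662]
tcp_rot: [0.507, 0.862, -0.0, -0.0]
contact_force: [-2.2, 1.2, 7.6]
opening: -0.001
finger_force: 3.9
```

arm_command(series=[0,0,0.04,0,0,0,1,0,0,0.06,0,0,0,1,0,0,0.06,0,0,0,1])

```text
time: 8.03
eef_pos: [0.5923, -0.1551, 0.0657]
tcp_rot: [0.507, 0.862, -0.0, -0.0]
contact_force: [-2.6, 0.6, 7.6]
opening: 0.001
finger_force: 3.9
```

arm_command(series=[0,0,0.04,0,0,0,1,0,0,0.06,0,0,0,1,0,0,0.06,0,0,0,1])

```text
time: 8.28
eef_pos: [0.5923, -0.1552, 0.0651]
tcp_rot: [0.507, 0.862, -0.0, -0.0]
contact_force: [-2.2, 0.9, 8.1]
opening: 0.0
finger_force: 4.0
```

arm_command(series=[0,0,0.04,0,0,0,1,0,0,0.06,0,0,0,1,0,0,0.06,0,0,0,1])

```text
time: 8.53
eef_pos: [0.5923, -0.1551, 0.0648]
tcp_rot: [0.507, 0.862, -0.0, -0.0]
contact_force: [-2.5, 1.7, 8.5]
opening: -0.002
finger_force: 4.6
```

arm_command(series=[0,0,0.04,0,0,0,1,0,0,0.06,0,0,0,1,0,0,0.06,0,0,0,1])

```text
time: 8.78
eef_pos: [0.5924, -0.1551, 0.0647]
tcp_rot: [0.507, 0.862, -0.0, -0.0]
contact_force: [-4.9, 2.0, 11.0]
opening: -0.004
finger_force: 5.6
```

arm_command(series=[0,0,0.04,0,0,0,1,0,0,0.06,0,0,0,1,0,0,0.06,0,0,0,1])

```text
time: 9.03
eef_pos: [0.5924, -0.1551, 0.0645]
tcp_rot: [0.507, 0.862, -0.0, -0.0]
contact_force: [-5.8, 2.4, 13.6]
opening: 0.003
finger_force: 6.6
```

arm_command(series=[0.15,0,0,0,0,0,1,0.3,0,0,0,0,0,1,0.45,0,0,0,0,0,1,0.6,0,0,0,0,0,1,0.7,0,0,0,0,0,1,0.7,0,0,0,0,0,1])

```text
time: 9.53
eef_pos: [0.5918, -0.152, 0.0653]
tcp_rot: [0.507, 0.862, -0.001, 0.005]
contact_force: [0.3, -5.1, 7.5]
opening: -0.003
finger_force: 4.0
```

arm_command(series=[0.15,0,0,0,0,0,1,0.3,0,0,0,0,0,1,0.4,0,0,0,0,0,1,0.5,0,0,0,0,0,1,0.5,0,0,0,0,0,1])

```text
time: 9.95
eef_pos: [0.59, -0.1476, 0.0656]
tcp_rot: [0.507, 0.862, -0.0, 0.006]
contact_force: [2.6, -4.5, 8.0]
opening: 0.002
finger_force: 4.0
```

arm_command(series=[0,0,0.05,0,0,0,1,0,0,0.1,0,0,0,1,0,0,0.15,0,0,0,1,0,0,0.15,0,0,0,1])

```text
time: 10.28
eef_pos: [0.59, -0.1476, 0.0647]
tcp_rot: [0.507, 0.862, -0.0, 0.006]
contact_force: [0.5, -4.4, 10.4]
opening: 0.001
finger_force: 5.5
```

arm_command(series=[0.15,0,0,0,0,0,1,0.3,0,0,0,0,0,1,0.4,0,0,0,0,0,1,0.5,0,0,0,0,0,1,0.5,0,0,0,0,0,1])

```text
time: 10.7
eef_pos: [0.5885, -0.1442, 0.0649]
tcp_rot: [0.507, 0.862, -0.001, 0.007]
contact_force: [2.1, -6.8, 8.5]
opening: -0.0
finger_force: 4.5
```

arm_command(series=[0.15,0,0.05,0,0,0,1,0.3,0,0.1,0,0,0,1,0.4,0,0.1,0,0,0,1,0.5,0,0.1,0,0,0,1,0.5,0,0.1,0,0,0,1])

```text
time: 11.12
eef_pos: [0.5869, -0.1405, 0.0648]
tcp_rot: [0.507, 0.862, -0.001, 0.009]
contact_force: [3.1, -7.0, 10.5]
opening: 0.001
finger_force: 5.4
```

arm_command(series=[0.15,0,0,0,0,0,1,0.3,0,0,0,0,0,1,0.4,0,0,0,0,0,1,0.5,0,0,0,0,0,1,0.5,0,0,0,0,0,1])

```text
time: 11.53
eef_pos: [0.5846, -0.136, 0.0648]
tcp_rot: [0.507, 0.862, -0.001, 0.009]
contact_force: [4.1, -6.4, 10.0]
opening: 0.001
finger_force: 5.3
```

arm_command(series=[0.15,0,0,0,0,0,1,0.3,0,0.05,0,0,0,1,0.4,0,0.05,0,0,0,1,0.5,0,0.05,0,0,0,1,0.5,0,0.05,0,0,0,1])

```text
time: 11.95
eef_pos: [0.5827, -0.132, 0.0648]
tcp_rot: [0.507, 0.862, -0.001, 0.009]
contact_force: [3.1, -8.1, 12.4]
opening: -0.0
finger_force: 5.8
```

Run:
```python
from plant import telemetry, vision
import cv2,pickle
s=telemetry.get_state(); print(s["time"],s["eef_pos"],s["contact_force"])
d={"state":s}
for n in ["wrist","scene"]: d[n]=vision.read_camera(n)
pickle.dump(d,open("d3.pkl","wb"))
import numpy as np
b=cv2.resize(d["scene"]["color"][225:335,290:430],(420,330),interpolation=cv2.INTER_CUBIC)
w=cv2.resize(d["wrist"]["color"][0:420,100:480],(380,420))
c=np.zeros((420,800,3),np.uint8); c[:330,:420]=b; c[:,420:]=w
cv2.imwrite("pics/s3.png",c)
```

```text
11.95 [ 0.58268757 -0.13198669  0.06475882] [ 3.10647241 -8.117707   12.35607593]
```

View pics/s3.png

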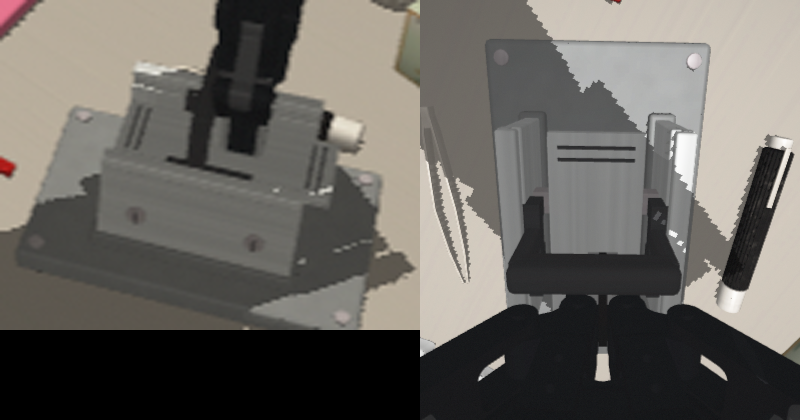

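arm_command(series=[0.15,0,0,0,0,0,1,0.3,0,0,0,0,0,1,0.4,0,0,0,0,0,1,0.5,0,0,0,0,0,1,0.5,0,0,0,0,0,1])

```text
time: 12.47
eef_pos: [0.5804, -0.1276, 0.0647]
tcp_rot: [0.507, 0.862, -0.001, 0.01]
contact_force: [4.3, -8.0, 11.2]
opening: -0.003
finger_force: 5.8
```

arm_command(series=[0.15,0,0,0,0,0,1,0.3,0,0,0,0,0,1,0.4,0,0,0,0,0,1,0.5,0,0,0,0,0,1,0.5,0,0,0,0,0,1])

```text
time: 12.88
eef_pos: [0.578, -0.1231, 0.0648]
tcp_rot: [0.507, 0.862, -0.0, 0.01]
contact_force: [3.3, -8.6, 12.1]
opening: -0.0
finger_force: 5.7
```

arm_command(series=[0.15,0,0,0,0,0,1,0.3,0,0,0,0,0,1,0.3,0,0,0,0,0,1,0.3,0,0,0,0,0,1])

```text
time: 13.22
eef_pos: [0.5773, -0.1217, 0.0649]
tcp_rot: [0.507, 0.862, -0.001, 0.011]
contact_force: [6.4, -12.1, 8.4]
opening: -0.003
finger_force: 5.0
```

arm_command(series=[0.15,0,0,0,0,0,1,0.3,0,0,0,0,0,1,0.3,0,0,0,0,0,1,0.3,0,0,0,0,0,1])

```text
time: 13.55
eef_pos: [0.5772, -0.1214, 0.0651]
tcp_rot: [0.507, 0.862, -0.002, 0.014]
contact_force: [9.9, -17.5, 6.6]
opening: -0.002
finger_force: 4.0
```

Run:
```python
from plant import telemetry, vision
import cv2,pickle
s=telemetry.get_state()
d={"state":s}
for n in ["wrist","scene","side"]: d[n]=vision.read_camera(n)
pickle.dump(d,open("d4.pkl","wb"))
import numpy as np
b=cv2.resize(d["scene"]["color"][235:335,290:420],(520,400),interpolation=cv2.INTER_CUBIC)
w=cv2.resize(d["side"]["color"][130:205,260:330],(280,300),interpolation=cv2.INTER_CUBIC)
c=np.zeros((400,800,3),np.uint8); c[:,:520]=b; c[:300,520:]=w
cv2.imwrite("pics/s4.png",c)
```

```text
(no output)
```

View pics/s4.png

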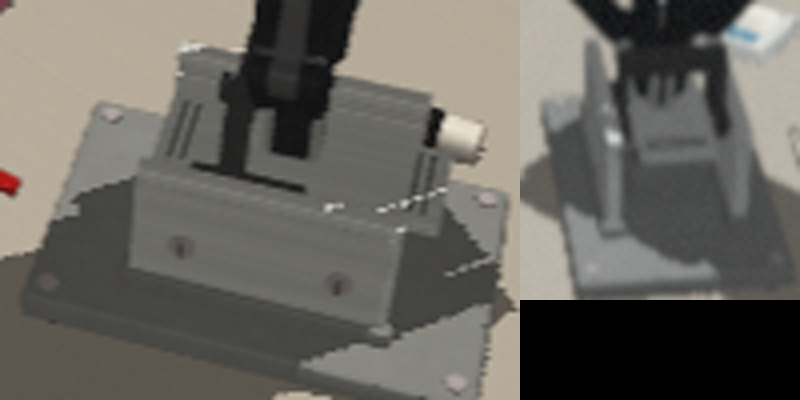

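arm_command(series=[-0.2,0,-0.05,0,0,0,1,-0.4,0,-0.1,0,0,0,1,-0.6,0,-0.15,0,0,0,1,-0.8,0,-0.2,0,0,0,1,-1,0,-0.2,0,0,0,1,-1.1,0,-0.2,0,0,0,1,-1.1,0,-0.2,0,0,0,1])

```text
time: 14.28
eef_pos: [0.5771, -0.1217, 0.0646]
tcp_rot: [0.508, 0.861, 0.003, 0.002]
contact_force: [0.6, 6.8, 13.3]
opening: -0.0
finger_force: 6.8
```

arm_command(series=[-0.1,0,-0.1,0,0,0,1,-0.2,0,-0.2,0,0,0,1,-0.2,0,-0.4,0,0,0,1,-0.2,0,-0.6,0,0,0,1,-0.2,0,-0.8,0,0,0,1,-0.2,0,-1,0,0,0,1,-0.2,0,-1,0,0,0,1])

```text
time: 14.87
eef_pos: [0.5749, -0.1244, 0.0707]
tcp_rot: [0.507, 0.862, -0.0, -0.0]
contact_force: [-0.0, 0.6, 0.1]
opening: 0.001
finger_force: 0.0
```

arm_command(series=[0,0,-1,0,0,0,1,0,0,-3,0,0,0,1,0,0,-6,0,0,0,1,0,0,-9,0,0,0,1,0,0,-12,0,0,0,1,0,0,-14,0,0,0,1,0,0,-14,0,0,0,1,0,0,-14,0,0,0,1])

```text
time: 15.53
eef_pos: [0.5756, -0.1249, 0.2124]
tcp_rot: [0.507, 0.862, 0.0, 0.001]
contact_force: [-0.1, -0.6, -0.1]
opening: -0.001
finger_force: 0.0
```

Run:
```python
from plant import telemetry, vision
from h import *
import pickle
s=telemetry.get_state(); print(s["time"],s["eef_pos"],s["tcp_rot"],s["contact_force"])
d={"state":s}
for n in ["wrist","scene","side"]: d[n]=vision.read_camera(n)
pickle.dump(d,open("d5.pkl","wb"))
b=cv2.resize(d["scene"]["color"][235:335,290:420],(416,320),interpolation=cv2.INTER_CUBIC)
w=d["wrist"]["color"][0:420,100:484]
c=np.zeros((420,800,3),np.uint8); c[:320,:416]=b; c[:,416:]=w
cv2.imwrite("pics/s5.png",c)
```

```text
15.5333 [ 0.57561931 -0.12490479  0.21243313] [5.07442815e-01 8.61684266e-01 9.79622298e-05 1.41617055e-03] [-0.06407034 -0.57089136 -0.09724677]
```

View pics/s5.png

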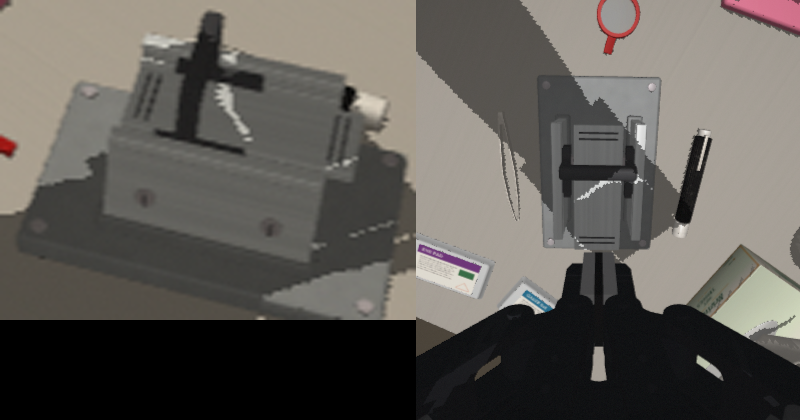

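Run:
```python
from h import *; import pickle
np.set_printoptions(precision=4,suppress=True)
d=pickle.load(open("d5.pkl","rb"));p0=d["state"]["eef_pos"];R=Ro.from_quat(d["state"]["tcp_rot"]).as_matrix()
f=lambda uv,z:(R.T@(wray(d,uv,z)-p0)*100)[:2]
c=np.mean([f(p,.013) for p in [(222,77),(344,79),(226,248),(337,249)]],0)
print(c,[f((282,170),z)-c for z in (.101,.109)], "padfar",f((282,125),.067)-c)
A=d["scene"]
# keeper bar near end shift
D=pickle.load(open("d0.pkl","rb"))["scene"]
for z in(.101,.109): print((onz(A,(290+208/3.2,235+15/3.2),z)-onz(D,(285+356/4,235+36/4),z))[:2]@np.array([-.488,.873]))
```

```text
[ 0.542  -0.0846] [array([ 1.859 , -0.0082]), array([ 2.0305, -0.0067])] padfar [ 4.8758 -0.0122]
0.029739054818151794
0.029299069854889104
```

The keeper has slid about 28–29 mm, so it is fully home. The pad stayed trapped below 70 mm after release, and the bystanders have not moved.

```bash
python3 -c "
from plant import ctrl; print(ctrl.sign_off())"
```

```text
the job is handed in; nothing more can be done
None
```

The press is locked: I pushed the pad gently down to its buffer, slid the keeper fully home, and the pad stayed trapped on release; the forceps, trial lens and penlight were left where they lay, and the job is handed in.

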